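# Clear the laundry's folding mat and hold out the dryer-ball dish

## Task

A customer across the counter needs the grey folding mat cleared: first hang the peg basket by its bail on the stand's hook and let go of it. Then lift the dish by its arched handle about 10 cm straight up and only there, in the air, give it a quarter turn so that its two ears point across the counter, in line with the mat's short edges (either ear to the customer), smoothly and level so that the loose dryer ball stays in the middle all the time. Leave the bottle, jar and box alone, and finish still holding the dish up, turned, level and still.

Things in the scene. Friction and masses are not known exactly. Their poses are not given: they have to be found in the camera images.
- mat: Grey folding mat with thin white border lines, fixed flat on the counter, 340 x 540 x 4 mm. Origin at the centre of its underside on the counter (z = 0); its x axis runs along its short edges (across the counter, roughly away from the robot), its y axis along its long edges. It may lie turned by a few degrees.
- dish: Round steel dished plate, 152 mm across, 27 mm deep, 0.35 kg, on the mat. Origin at the centre of its underside. Two flat ears 45 mm wide stick out along its +x and -x (202 mm over both). A rigid thin arch rises from the rim at +y and -y to a wooden grip bar over the middle. Starts with its ears along the mat's long edges, give or take 0.33 rad.
- dish_grip (a point): Centre of the dish's wooden grip bar, 115 mm above the dish's underside and straight above its middle. Bar: 60 mm long along the dish's y axis, 16 mm thick along its x axis (pinch it across the x axis from above), 24 mm high. Axes as the dish's. The ball's top is about 37 mm below the underside of the bar.
- dish_middle (a point): Middle of the dish's inner floor, 6 mm above its underside. The floor is flat to 12 mm radius, then a gentle cone rising outwards at 0.12 rad, then a steep rim: the ball rolls away from the middle when the dish is tilted or jerked.
- ball_center (a point): Centre of the loose white knobbly dryer ball, 60 mm in diameter, about 50 g, lying in the middle of the dish.
- basket: Small open grey basket of clothes pegs (fixed in it), 90 mm along x, 120 mm along y, 50 mm high, 0.2 kg, on the mat. Origin at the centre of its underside. A rigid steel bail spans it along y: uprights at y = +-58 mm and a level 7 mm round crossbar 115 mm above the underside, with an upright grip tongue on its middle. Starts within 0.5 rad of the mat's yaw.
- basket_grip (a point): Point on the basket's upright tongue, 147 mm above the basket's underside and 32 mm above the crossbar. Tongue: 30 mm wide along the basket's y axis, 16 mm thick along x, from the crossbar (115 mm) to 165 mm above the underside. Pinched across its 30 mm width (along y) the fingers stay clear of the hook's tip. Axes as the basket's.
- basket_bail (a point): Middle of the bail's crossbar (its axis), 115 mm above the basket's underside: this part goes on the hook. The room beneath it is open along the basket's x axis.
- hook_stand: Steel stand fixed to the counter: round base 100 mm wide, 16 mm post 210 mm high, and an 8 mm round hook arm running level from the post along the stand's -x (roughly towards the robot), its axis 190 mm up, turned up at its end: the tip is 121 to 133 mm from the post's axis, its top 216 mm up. Origin at the centre of the base's underside. Its yaw is within 0.35 rad of 0.
- hook_seat (a point): Where the middle of the crossbar's axis comes to lie when the basket hangs well: on the hook arm, 85 mm from the post's axis along the stand's -x axis, 197.5 mm above the counter. The crossbar then lies along the stand's y axis. Bring it in level over the tip from the tip's side, crossbar 25 to 40 mm higher than the seat so that the arm passes between crossbar and basket, then lower.
- detergent: Bystander: white detergent bottle, 84 mm across, 210 mm high, at the mat's left end. Origin at the centre of its underside. Leave alone.
- token_jar: Bystander: glass jar with a metal lid, 70 mm across, 90 mm high, beyond the mat. Origin at the centre of its underside. Leave alone.
- soap_box: Bystander: cardboard box 60 x 100 x 35 mm, beyond the mat to the right. Origin at the centre of its underside. Leave alone.

How it is judged:
By the outcome, as a careful person would: the job done as asked, in the order asked, and still so for the second after the job is handed in, while the arm keeps its last pose, push and grip.
It also fails if it takes over 72 s, if anything falls off the work surface, if the arm or the gripper's body presses on something with over 40 N, if the wrist force passes 120 N, or if a joint passes its speed limit or range.

## Robot

A 6-joint arm with a two-finger parallel gripper is mounted at the origin on the work surface. World frame = base frame: x ahead of the robot, y to its left, z up, the work surface at z = 0. Lengths are in mm, angles in rad, forces in N, time in s.
With the tool pointing down it reaches from about 350 to 775 mm from the base axis. Payload 7.3 kg.
Tool frame: the origin (TCP) lies on the centre line of the jaws, within the pads' length; the fingertips stand 17 mm ahead of it and the grasp point (between the pads) lies 2 mm behind it; z points along the fingers, y is the line along which they close (so a half turn about z gives the same grasp; the last joint's range is limited). The gripper opens to 92 mm and grips with 3 to 60 N. Pads are 19 mm wide; open, the fingers measure 130 mm over their backs; the gripper's body (75 mm by 190 mm) begins 47 mm behind the grasp point.
Start: joints at [1.074, 0.342, 1.524, -0, 1.275, -0.146], TCP at [180.401, 493.05, 243.741] pointing down, gripper open.
Joint ranges: [-2.53, 2.53], [-0.77, 2.02], [0.04, 2.7], [-1, 4.14], [0.28, 2.66], [-3.11, 3.11]. Speed limits (rad/s): [2.57, 2.57, 3.14, 3.14, 3.14, 3.14].

## Interface

Orientations are given as [roll, pitch, yaw] about the fixed x, y, z axes, in that order (R = Rz(yaw) Ry(pitch) Rx(roll)).
In Python, from plant import bot gives the robot as it stands. The module is installed in compiled form; this text tells all that it offers.
- The arm moves only by the shell command python3 -m pendant 'ROWS'. ROWS is JSON, a list of rows, each a list of 3 entries, a list of its own where there are three numbers: the shift along the world's x, y, z as a fraction of full scale, then the turn, a rotation vector about the world's x, y, z as a fraction of full scale, then the opening, from -1 (shut) to 1 (fully open), so that 0 is half open. In form: [[[tx, ty, tz], [rx, ry, rz], claw], ...]. A call has exactly 10 rows; each row shifts and turns the commanded pose from where the row before left it; what a row does not reach is not made up. Full scale, the value 1, is 30 mm for a shift and 0.12 rad for a turn. A row lasts 1/12 s, in which the tool goes at most 41.7 mm and 7.16 degrees, less where a joint would pass 70% of its speed; a pose out of reach is approached as far as the arm can. A call with a number of a shift or a turn outside -1 to 1 is refused whole. A call with a gripper value outside its range is refused whole. The fingers move at their own pace and stop on an object; the grip force is fixed at half the most. Time passes only in rows, so rows that do not move let the fingers close, or fill a call up. It gives the time, the measured TCP pose, the force, the opening and the grip force at its end, in the units of the state.
- bot.get_obs(): the state, without advancing time (a new reading comes with each control period).
- bot.capture(name): name is "scene" or "top" or "wrist"; returns the picture (384x512x3 uint8, blue, green, red); there is no depth.
- bot.camera_params(name): a dict with "fovy" (degrees; the focal length in pixels is half the picture's height over the tangent of half this angle, whatever the lens; pixels are square), "cx", "cy" (the principal point, pixels), "camera_from_world" (4x4, takes a point from world to camera coordinates). Camera axes: x right, y down, z forward; pixel columns grow to the right and rows downward; lengths in mm; the calibration is good to about 2 mm. A picture is of the moment at which its call begins: read the wrist's pose just before it. camera_params takes no time and is no camera call; for the wrist camera it gives the pose at the moment of the call.
- bot.close_job(): hands the job in; it is judged then, once.
The state is a dict: "time": time; "joint_positions": joint angles; "dq": joint speeds; "tau": joint torques, N m; "tool_pos": TCP position; "tcp_rot": TCP orientation; "contact_force": force on the tool from outside, world axes, zero at the start; "moment": the same for the moment, N m; "grip_width": finger opening in mm; "finger_force": force on a finger pad.
Only numpy, scipy, OpenCV 4.12 (cv2) and the standard library are available. Lean on these libraries where they do the work, as an engineer would, in place of code of your own. Each camera call takes 0.05 s, during which the arm holds its last target. There are 200 camera calls.

## Working session

There is one attempt and no reset: what is moved stays moved. The work goes in short steps, Python scripts to look and compute and a shell command to move; the robot and the scene stay as the last step left them, time stands still between calls to the robot, and variables do not carry over. Pictures are saved under pics/ and viewed, at most 10 in all, crops included, and the job is handed in when it is done.

```bash
mkdir -p pics; python3 - <<'E'
from plant import bot
import cv2,numpy as np
o=bot.get_obs();print(o)
for n in("scene","top"):
    cv2.imwrite(f"pics/{n}0.png",cv2.resize(bot.capture(n),(800,600)))
    p=bot.camera_params(n);print(n,p['fovy'],p['cx'],p['cy'],np.round(p['camera_from_world'],3).tolist())
E
```

```text
{'time': 0.0, 'joint_positions': array([ 1.07401280e+00,  3.42746563e-01,  1.52501031e+00,  9.30991499e-07,
        1.27536554e+00, -1.46019730e-01]), 'dq': array([ 0.00042502,  0.00020585,  0.00057658, -0.00115017,  0.00127493,
       -0.00129895]), 'tau': array([ 1.24086666e-03, -4.31243598e+01, -2.44222087e+01,  7.16754911e-02,
        5.60031622e-02, -1.50385613e-04]), 'tool_pos': array([180.20919571, 492.7100734 , 243.03489689]), 'tcp_rot': array([-3.14007930e+00, -2.23463155e-04,  2.79082842e+00]), 'contact_force': array([ 0.54513971,  0.72874126, -0.35804994]), 'moment': array([ 0.01613545,  0.0159503 , -0.06048717]), 'finger_force': 0.0, 'grip_width': 92.03255105445528}
scene 54.91312884088807 261.14856511591347 191.30768615423253 [[0.532, 0.847, -0.0, -366.398], [0.609, -0.383, -0.695, -260.875], [-0.588, 0.369, -0.719, 1539.66], [0.0, 0.0, 0.0, 1.0]]
top 49.24273217618506 251.2037720560822 188.50888077655205 [[0.005, -1.0, 0.011, 30.43], [-0.997, -0.006, -0.083, 631.648], [0.083, -0.01, -0.997, 1316.394], [0.0, 0.0, 0.0, 1.0]]
```

View pics/scene0.png

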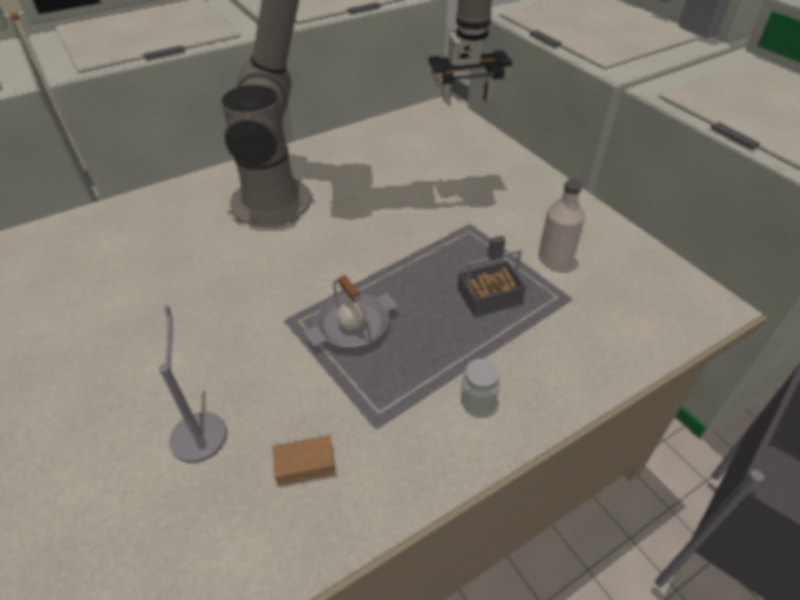

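View pics/top0.png

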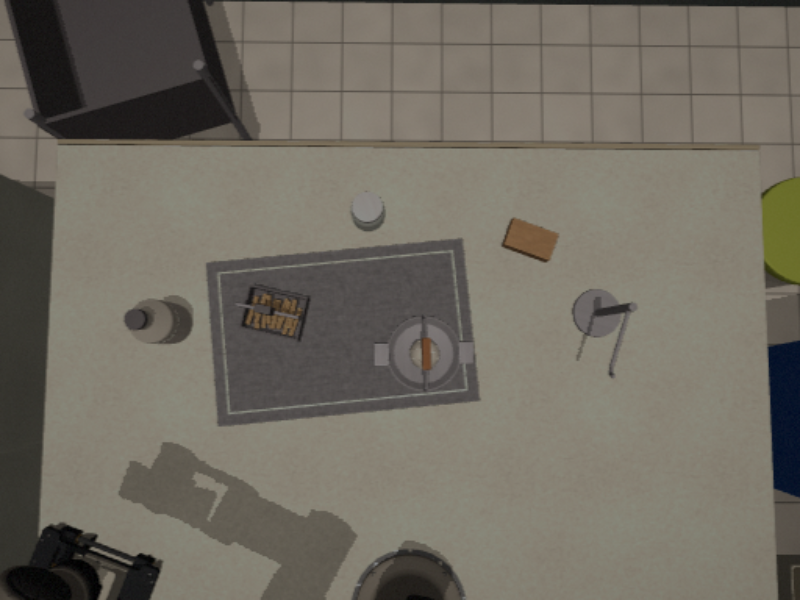

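The scene view shows the dish at (350,322), basket at (492,288) with its tongue at (497,247), and the stand at (198,435) with its hook tip towards the robot. In the top view the basket is at (275,312), dish at (424,352), stand base at (597,313) and hook tip at (613,374). I'll zoom in on those.

```bash
cat >h.py <<'E'
from plant import bot
import numpy as np,cv2
def cam(n):
    p=bot.camera_params(n);f=192/np.tan(np.radians(p['fovy'])/2)
    return f,p['cx'],p['cy'],np.array(p['camera_from_world'])
def unproj(n,u,v,z,c=None):
    f,cx,cy,T=c or cam(n);R=T[:3,:3];o=-R.T@T[:3,3];d=R.T@np.array([(u-cx)/f,(v-cy)/f,1])
    return o+d*(z-o[2])/d[2]
def proj(n,P,c=None):
    f,cx,cy,T=c or cam(n);q=T[:3,:3]@np.array(P,float)+T[:3,3];return np.array([cx+f*q[0]/q[2],cy+f*q[1]/q[2]])
E
python3 - <<'E'
from h import *
im=bot.capture("top")
def crop(x,y,w,h,s):return cv2.resize(im[y:y+h,x:x+w],None,fx=s,fy=s,interpolation=cv2.INTER_CUBIC)
a=crop(145,170,66,60,6);b=crop(355,175,66,75,6)[:360];c=crop(230,190,80,60,6)
b=crop(355,180,60,66,6)
W=np.zeros((600,800,3),np.uint8);
W[:300,:400]=crop(145,175,80,60,5);W[:300,400:]=crop(230,195,80,60,5);W[300:,:400]=crop(350,185,80,60,5)
cv2.imwrite("pics/c1.png",cv2.convertScaleAbs(W,alpha=1.6))
c=cam("top");k=1/1.5625
for u,v in [(207,263),(462,239),(479,400),(219,425)]:print(unproj("top",u*k,v*k,4,c).round(1))
E
```

```text
[697.1 421.1   4. ]
[ 751.3 -111.8    4. ]
[ 416.4 -145.6    4. ]
[363.5 387.1   4. ]
```

View pics/c1.png

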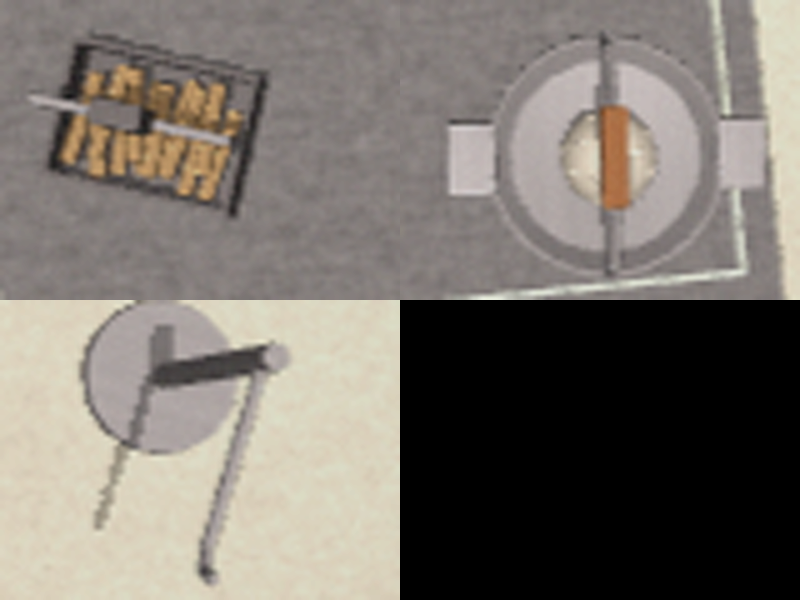

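```bash
python3 - <<'E'
from h import *
c=cam("top")
def L(x,y,ox,oy,z,X0,Y0):
    return unproj("top",ox+(x-X0)/5,oy+(y-Y0)/5,z,c)
def p(n,q):print(n,q.round(1));return q
a=p("bailL",L(31,98,145,175,119,0,0));b=p("bailR",L(228,140,145,175,119,0,0));m=(a+b)/2;d=a-b
print("basket",m,"len",np.hypot(*d[:2]),"yaw",np.arctan2(-d[0],d[1]))
p("tongue169",L(115,113,145,175,169,0,0))
cs=[L(x,y,145,175,z,0,0) for x,y,z in [(82,43,54),(267,75,54),(235,213,54),(53,167,54)]];p("basket rim centre",np.mean(cs,0))
for i in range(4):print(np.linalg.norm(cs[i]-cs[i-1]).round())
d=cs[0]-cs[1];print("yaw rim",np.arctan2(-d[0],d[1]))
g=p("bar",L(615,158,230,195,131,400,0))
e1=p("earL",L(448,160,230,195,28,400,0));e2=p("earR",L(765,153,230,195,28,400,0));d=e1-e2
print("len",np.linalg.norm(d),"mid",(e1+e2)/2,"line yaw of ears",np.arctan2(d[1],d[0]))
h1=L(605,36,230,195,35,400,0);h2=L(612,272,230,195,35,400,0);d=h1-h2;print("arch feet",h1,h2,np.linalg.norm(d),np.arctan2(d[1],d[0]))
P=p("post",L(277,357,350,185,210,0,300));T=p("tip",L(207,575,350,185,216,0,300));d=P-T
print("len",np.hypot(*d[:2]),"yaw",np.arctan2(d[1],d[0]));p("base",L(158,377,350,185,5,0,300))
cs=cam("scene");k=.64
p("scene tongue",unproj("scene",497*k,247*k,147+4,cs));p("scene post",unproj("scene",167*k,370*k,210,cs));p("scene tip",unproj("scene",168*k,311*k,216,cs))
p("scene bar",unproj("scene",348*k,288*k,119,cs))
E
```

```text
bailL [603.8 331.8 119. ]
bailR [579.5 214.5 119. ]
basket [591.67100638 273.16831044 119.        ] len 119.78016523474705 yaw -0.20443002771329144
tongue169 [592.2 272.4 169. ]
basket rim centre [592.2 266.3  54. ]
79.0
118.0
88.0
117.0
yaw rim -0.1658699045232209
bar [511.  -29.5 131. ]
earL [508.5  70.1  28. ]
earR [ 513.9 -131.4   28. ]
len 201.62603986249192 mid [511.2002138  -30.65197423  28.        ] line yaw of ears 1.5977263252850915
arch feet [587.46964797 -29.11458728  35.        ] [438.86943333 -33.68755305  35.        ] 148.67056132859835 0.030763905997466885
post [ 596.8 -391.5  210. ]
tip [ 476.8 -347.8  216. ]
len 127.65761987458687 yaw -0.34956951261158964
base [ 596.9 -391.3    5. ]
scene tongue [597.5 272.1 151. ]
scene post [ 605.2 -386.1  210. ]
scene tip [ 488.6 -349.3  216. ]
scene bar [510.8 -28.5 119. ]
```

```bash
python3 -m pendant '[[[0.5,-0.25,0],[0,0,0.12],1],[[0.95,-0.5,0],[0,0,0.12],1],[[0.95,-0.5,0],[0,0,0.12],1],[[0.95,-0.5,0],[0,0,0.12],1],[[0.95,-0.5,0],[0,0,0.12],1],[[0.95,-0.5,0],[0,0,0.12],1],[[0.95,-0.5,0],[0,0,0.12],1],[[0.95,-0.5,0],[0,0,0.12],1],[[0.95,-0.5,0],[0,0,0.12],1],[[0.95,-0.5,0],[0,0,0.12],1]]'; python3 -m pendant '[[[0.9,-0.5,0],[0,0,0],1],[[0.9,-0.5,0],[0,0,0],1],[[0.9,-0.5,0],[0,0,0],1],[[0.9,-0.5,0],[0,0,0],1],[[0.7,-0.5,0],[0,0,0],1],[[0.43,-0.35,0],[0,0,0],1],[[0,0,0],[0,0,0],1],[[0,0,0],[0,0,0],1],[[0,0,0],[0,0,0],1],[[0,0,0],[0,0,0],1]]'
python3 - <<'E'
from h import *
o=bot.get_obs();print(o['time'],o['joint_positions'].round(3),o['tool_pos'].round(1),o['tcp_rot'].round(3))
c=cam("wrist");im=bot.capture("wrist")
for z in(151,169):print(z,proj("wrist",[592,272.5,z],c).round(1))
print(proj("wrist",[603.8,331.8,119],c),proj("wrist",[579.5,214.5,119],c),np.round(c[3],3).tolist())
cv2.imwrite("pics/w1.png",cv2.resize(im,(800,600)))
E
```

```text
time: 0.98
tool_pos: [453.1, 349.5, 243.5]
tcp_rot: [-3.141, -0.0, 2.935]
contact_force: [-0.1, 0.9, -0.8]
grip_width: 91.4
finger_force: 0.0
time: 1.82
tool_pos: [592.9, 266.0, 243.8]
tcp_rot: [3.141, -0.0, 2.936]
contact_force: [-0.8, 0.1, -0.3]
grip_width: 92.1
finger_force: 0.0
1.8167 [ 0.304  0.578  1.14   0.     1.423 -1.062] [592.9 266.  243.8] [ 3.141 -0.     2.936]
151 [263.9 194.5]
169 [264.5 201.5]
[331.64174    183.60734513] [195.47934597 183.74812603] [[0.204, 0.979, 0.0, -380.818], [0.945, -0.197, 0.263, -540.256], [0.257, -0.053, -0.965, 251.918], [0.0, 0.0, 0.0, 1.0]]
```

View pics/w1.png

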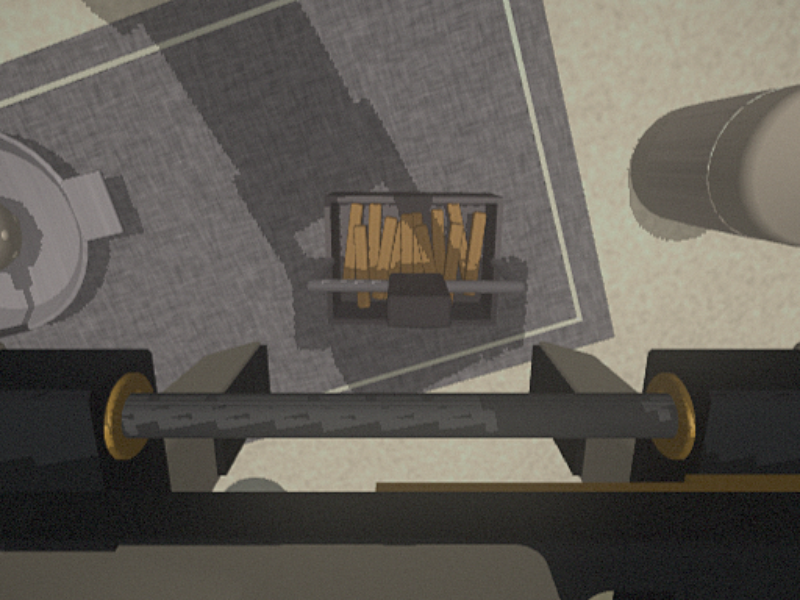

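The wrist view shows the crossbar level in the image, (307..526, 285), and the tongue centred at 419, so the yaw is right. The tongue works out at about (592, 275). Next I descend and grip.

```bash
python3 -m pendant '[[[-0.03,0.3,-0.2],[0,0,0],1],[[0,0,-0.5],[0,0,0],1],[[0,0,-0.5],[0,0,0],1],[[0,0,-0.5],[0,0,0],1],[[0,0,-0.5],[0,0,0],1],[[0,0,-0.5],[0,0,0],1],[[0,0,-0.3],[0,0,0],1],[[0,0,-0.17],[0,0,0],1],[[0,0,0],[0,0,0],1],[[0,0,0],[0,0,0],1]]'; python3 -m pendant '[[[0,0,0],[0,0,0],-1],[[0,0,0],[0,0,0],-1],[[0,0,0],[0,0,0],-1],[[0,0,0],[0,0,0],-1],[[0,0,0],[0,0,0],-1],[[0,0,0],[0,0,0],-1],[[0,0,0],[0,0,0],-1],[[0,0,0],[0,0,0],-1],[[0,0,0],[0,0,0],-1],[[0,0,0],[0,0,0],-1]]'
```

```text
time: 2.7
tool_pos: [593.0, 274.5, 149.0]
tcp_rot: [3.141, 0.001, 2.935]
contact_force: [0.2, 0.5, 0.7]
grip_width: 91.6
finger_force: 0.0
time: 3.53
tool_pos: [592.9, 274.2, 148.7]
tcp_rot: [3.141, 0.0, 2.935]
contact_force: [0.6, 1.9, -2.9]
grip_width: 30.0
finger_force: 26.4
```

```bash
python3 -m pendant '[[[0,0,0.2],[0,0,0],-1],[[0,0,0.4],[0,0,0],-1],[[0,0,0.6],[0,0,0],-1],[[0,0,0.8],[0,0,0],-1],[[0,0,0.9],[0,0,0],-1],[[0,0,0.9],[0,0,0],-1],[[0,0,0.9],[0,0,0],-1],[[0,0,0.8],[0,0,0],-1],[[-0.1,-0.3,0.4],[0,0,0],-1],[[-0.2,-0.6,0.1],[0,0,0],-1]]'; python3 -m pendant '[[[-0.26,-0.8,0],[0,0,0],-1],[[-0.26,-0.8,0],[0,0,0],-1],[[-0.26,-0.8,0],[0,0,0],-1],[[-0.26,-0.8,0],[0,0,0],-1],[[-0.26,-0.8,0],[0,0,0],-1],[[-0.26,-0.8,0],[0,0,0],-1],[[-0.26,-0.8,0],[0,0,0],-1],[[-0.26,-0.8,0],[0,0,0],-1],[[-0.26,-0.8,0],[0,0,0],-1],[[-0.26,-0.8,0],[0,0,0],-1]]';python3 -m pendant '[[[-0.26,-0.8,0],[0,0,-0.2],-1],[[-0.26,-0.8,0],[0,0,-0.2],-1],[[-0.26,-0.8,0],[0,0,-0.2],-1],[[-0.26,-0.8,0],[0,0,-0.2],-1],[[-0.26,-0.8,0],[0,0,-0.2],-1],[[-0.26,-0.8,0],[0,0,-0.2],-1],[[-0.26,-0.8,0],[0,0,0],-1],[[-0.26,-0.8,0],[0,0,0],-1],[[-0.2,-0.6,0],[0,0,0],-1],[[-0.1,-0.3,0],[0,0,0],-1]]'
```

```text
time: 4.37
tool_pos: [584.3, 248.0, 331.0]
tcp_rot: [3.139, 0.004, 2.937]
contact_force: [0.2, 0.2, -2.2]
grip_width: 29.5
finger_force: 30.0
time: 5.2
tool_pos: [504.5, 5.6, 328.0]
tcp_rot: [-3.141, -0.001, 2.935]
contact_force: [1.1, -0.4, -2.6]
grip_width: 29.9
finger_force: 30.0
time: 6.03
tool_pos: [432.9, -213.9, 328.0]
tcp_rot: [-3.141, -0.002, 2.789]
contact_force: [-1.1, -0.4, -2.4]
grip_width: 29.6
finger_force: 30.0
```

```bash
python3 -m pendant '[[[-0.2,-0.5,0],[0,0,0],-1],[[-0.25,-0.7,0],[0,0,0],-1],[[-0.25,-0.7,-0.2],[0,0,0],-1],[[-0.25,-0.7,-0.3],[0,0,0],-1],[[-0.2,-0.5,-0.4],[0,0,0],-1],[[-0.1,-0.3,-0.5],[0,0,0],-1],[[0,0,-0.5],[0,0,0],-1],[[0,0,-0.35],[0,0,0],-1],[[0,0,0],[0,0,0],-1],[[0,0,0],[0,0,0],-1]]'
python3 - <<'E'
from h import *
o=bot.get_obs();print(o['joint_positions'].round(3),o['tool_pos'].round(1),o['tcp_rot'].round(3))
c=cam("wrist");im=bot.capture("wrist")
for n,P in dict(tip=[476.8,-347.8,216],post=[597,-391.5,210]).items():print(n,proj("wrist",P,c)*1.5625)
a=cv2.resize(im,(400,300),interpolation=cv2.INTER_AREA)
t=bot.capture("top");s=bot.capture("scene")
W=np.zeros((600,800,3),np.uint8);W[:300,:400]=a;W[:300,400:]=cv2.resize(t[165:285,280:440],(400,300),interpolation=cv2.INTER_CUBIC)
W[300:,:400]=cv2.resize(s[150:300,60:260],(400,300),interpolation=cv2.INTER_CUBIC)
cv2.imwrite("pics/m1.png",cv2.convertScaleAbs(W,alpha=1.4))
E
```

```text
time: 6.87
tool_pos: [396.7, -313.4, 260.7]
tcp_rot: [3.141, -0.002, 2.791]
contact_force: [0.3, 0.6, -2.1]
grip_width: 29.7
finger_force: 30.0
[-0.82   0.294  1.546  0.     1.304 -2.041] [ 396.7 -313.4  260.7] [ 3.141e+00 -2.000e-03  2.791e+00]
tip [389.32637438 523.0424744 ]
post [391.16048071 716.94188739]
```

View pics/m1.png

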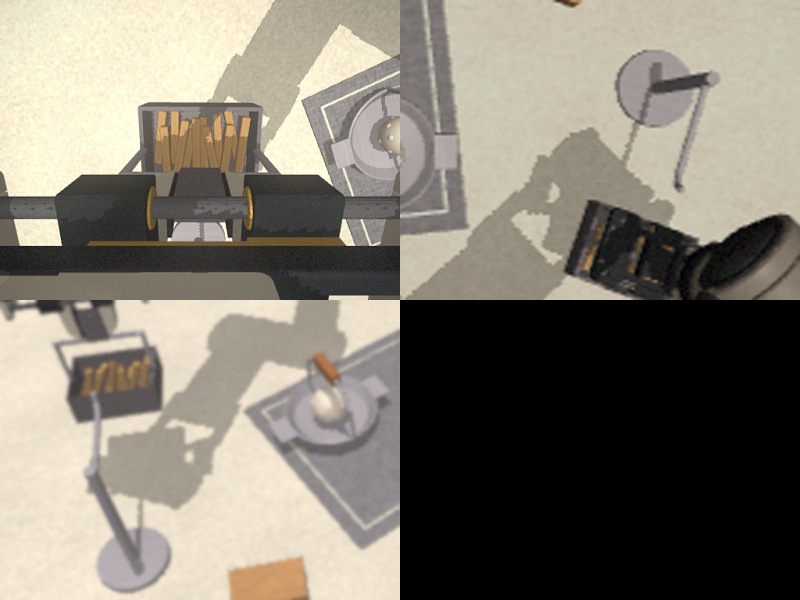

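The composite's wrist tile shows the basket held level. The top tile shows the hook tip at (680,187) and the post at (711,78). The scene tile shows the basket beyond the hook tip, bail above it. The approach is lined up apart from a 4.6 mm sideways correction.

```bash
python3 -m pendant '[[[-0.05,-0.14,0],[0,0,0],-1],[[0.2,-0.07,0],[0,0,0],-1],[[0.4,-0.15,0],[0,0,0],-1],[[0.6,-0.22,0],[0,0,0],-1],[[0.7,-0.25,0],[0,0,0],-1],[[0.7,-0.25,0],[0,0,0],-1],[[0.7,-0.25,0],[0,0,0],-1],[[0.5,-0.18,0],[0,0,0],-1],[[0.27,-0.12,0],[0,0,0],-1],[[0,0,0],[0,0,0],-1]]'
python3 - <<'E'
from h import *
o=bot.get_obs();print(o['tool_pos'].round(1),o['contact_force'])
r=o['tool_pos'][:2]-[597,-391.3];print("along,lat",r@[.9396,-.3425],r@[.3425,.9396])
t=bot.capture("top");s=bot.capture("scene")
W=np.zeros((400,800,3),np.uint8);W[:300,400:]=cv2.resize(t[165:285,300:460],(400,300),interpolation=cv2.INTER_CUBIC)
W[:,:400]=cv2.resize(s[180:300,60:180],(400,400),interpolation=cv2.INTER_CUBIC)
cv2.imwrite("pics/m2.png",cv2.convertScaleAbs(W,alpha=1.4))
E
```

```text
time: 7.85
tool_pos: [519.4, -363.4, 260.4]
tcp_rot: [3.141, 0.001, 2.792]
contact_force: [-0.5, 0.4, -3.2]
grip_width: 29.8
finger_force: 30.0
[ 519.4 -363.4  260.4] [-0.45715197  0.40684248 -3.18524097]
along,lat -82.48907506387505 -0.40963226553507315
```

View pics/m2.png

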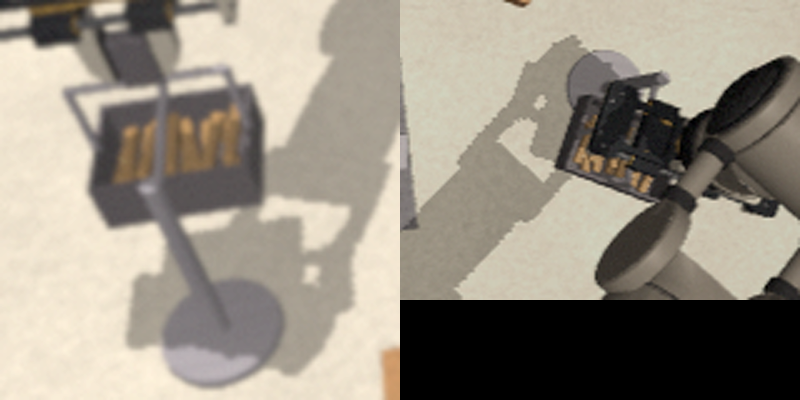

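The scene tile shows the hook arm passing under the middle of the crossbar at about (160,85) and above the basket. Next I lower it.

```bash
python3 -m pendant '[[[-0.08,0.03,-0.1],[0,0,0],-1],[[0,0,-0.2],[0,0,0],-1],[[0,0,-0.2],[0,0,0],-1],[[0,0,-0.2],[0,0,0],-1],[[0,0,-0.15],[0,0,0],-1],[[0,0,-0.1],[0,0,0],-1],[[0,0,-0.05],[0,0,0],-1],[[0,0,-0.03],[0,0,0],-1],[[0,0,0],[0,0,0],-1],[[0,0,0],[0,0,0],-1]]'
```

```text
time: 8.78
tool_pos: [515.3, -362.0, 230.4]
tcp_rot: [-3.142, 0.0, 2.791]
contact_force: [0.5, -0.4, -2.0]
grip_width: 30.0
finger_force: 30.0
```

Still carrying the weight (−2 N), so I go down in small steps.

```bash
python3 -m pendant '[[[0,0,-0.05],[0,0,0],-1],[[0,0,-0.04],[0,0,0],-1],[[0,0,0],[0,0,0],-1],[[0,0,0],[0,0,0],-1],[[0,0,0],[0,0,0],-1],[[0,0,0],[0,0,0],-1],[[0,0,0],[0,0,0],-1],[[0,0,0],[0,0,0],-1],[[0,0,0],[0,0,0],-1],[[0,0,0],[0,0,0],-1]]'
```

```text
time: 9.62
tool_pos: [515.2, -361.9, 227.5]
tcp_rot: [3.142, 0.0, 2.791]
contact_force: [0.6, -0.2, -1.8]
grip_width: 30.0
finger_force: 30.0
```

```bash
python3 -m pendant '[[[0,0,-0.04],[0,0,0],-1],[[0,0,-0.03],[0,0,0],-1],[[0,0,0],[0,0,0],-1],[[0,0,0],[0,0,0],-1],[[0,0,0],[0,0,0],-1],[[0,0,0],[0,0,0],-1],[[0,0,0],[0,0,0],-1],[[0,0,0],[0,0,0],-1],[[0,0,0],[0,0,0],-1],[[0,0,0],[0,0,0],-1]]'
```

```text
time: 10.45
tool_pos: [515.3, -362.1, 226.1]
tcp_rot: [-3.141, 0.001, 2.791]
contact_force: [-0.6, 1.1, 6.3]
grip_width: 30.0
finger_force: 30.0
```

```bash
python3 -m pendant '[[[0,0,0.03],[0,0,0],-0.3],[[0,0,0],[0,0,0],-0.2],[[0,0,0],[0,0,0],-0.1],[[0,0,0],[0,0,0],0],[[0,0,0],[0,0,0],0.2],[[0,0,0],[0,0,0],0.4],[[0,0,0],[0,0,0],0.5],[[0,0,0],[0,0,0],0.5],[[0,0,0],[0,0,0],0.5],[[0,0,0],[0,0,0],0.5]]';python3 -m pendant '[[[0,0,0.1],[0,0,0],0.5],[[0,0,0.2],[0,0,0],0.5],[[0,0,0.3],[0,0,0],0.5],[[0,0,0.5],[0,0,0],0.5],[[0,0,0.7],[0,0,0],0.5],[[0,0,0.8],[0,0,0],0.5],[[0,0,0.6],[0,0,0],0.5],[[0,0,0.3],[0,0,0],0.5],[[0,0,0],[0,0,0],0.5],[[0,0,0],[0,0,0],0.5]]'
```

```text
time: 11.28
tool_pos: [515.2, -362.0, 226.3]
tcp_rot: [3.142, 0.0, 2.791]
contact_force: [-0.1, 0.3, 0.1]
grip_width: 68.6
finger_force: 0.0
time: 12.12
tool_pos: [515.2, -361.9, 331.3]
tcp_rot: [3.142, 0.0, 2.791]
contact_force: [0.4, -0.9, -0.7]
grip_width: 68.5
finger_force: 0.0
```

```bash
python3 -m pendant '[[[0,0.4,0],[0,0,0],0.5],[[0,0.8,0],[0,0,0.3],0.5],[[0,1,0],[0,0,0.4],0.5],[[0,1,0],[0,0,0.4],0.5],[[0,1,0],[0,0,0.4],0.5],[[0,1,0],[0,0,0.4],0.5],[[0,1,0],[0,0,0.4],0.5],[[0,1,0],[0,0,0.4],0.5],[[0,1,0],[0,0,0.4],0.5],[[-0.1,1,0],[0,0,0.1],0.5]]'; python3 -m pendant '[[[0,0.9,-0.3],[0,0,0],0.5],[[0,0.6,-0.5],[0,0,0],0.5],[[0,0.3,-0.7],[0,0,0],0.5],[[0,0.1,-0.8],[0,0,0],0.5],[[0,0,-0.8],[0,0,0],0.5],[[0,0,-0.7],[0,0,0],0.5],[[0,0,-0.4],[0,0,0],0.5],[[0,0,0],[0,0,0],0.5],[[0,0,0],[0,0,0],0.5],[[0,0,0],[0,0,0],0.5]]'
python3 - <<'E'
from h import *
o=bot.get_obs();print(o['joint_positions'].round(3),o['tool_pos'].round(1),o['tcp_rot'].round(3))
c=cam("wrist");im=bot.capture("wrist");s=bot.capture("scene")
print(proj("wrist",[511,-29.7,131],c)*1.5625, [proj("wrist",P,c)*1.5625 for P in([541,-28.8,131],[481,-30.6,131],[511.2,-30.6,40])])
im=cv2.resize(im,(800,600));im[:220,:220]=cv2.resize(s[180:300,60:180],(220,220));cv2.imwrite("pics/w2.png",im)
E
```

```text
time: 12.95
tool_pos: [511.3, -83.6, 329.8]
tcp_rot: [3.14, -0.002, -3.106]
contact_force: [0.2, -0.4, -0.6]
grip_width: 68.8
finger_force: 0.0
time: 13.78
tool_pos: [512.2, -28.7, 205.8]
tcp_rot: [3.142, 0.0, -3.108]
contact_force: [-0.7, -0.3, 0.2]
grip_width: 68.7
finger_force: 0.0
[-0.206  0.354  1.617  0.     1.17  -1.81 ] [512.2 -28.7 205.8] [ 3.142  0.    -3.108]
[397.51045766 316.85738102] [array([397.32870277, 376.24199754]), array([397.70535045, 253.18022571]), array([396.4874819 , 273.47909222])]
```

View pics/w2.png

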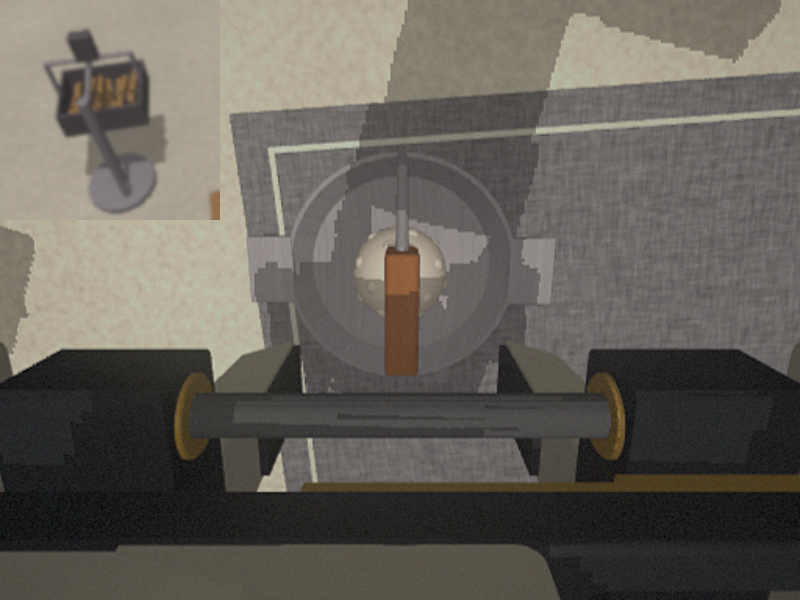

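The inset shows the basket hanging on the hook, released. In the wrist view the grip bar runs (402,248)–(402,376), square to the jaws, with the ball centred. I descend and close slowly.

```bash
python3 -m pendant '[[[-0.03,0.03,-0.2],[0,0,0],0.5],[[0,0,-0.4],[0,0,0],0.5],[[0,0,-0.5],[0,0,0],0.4],[[0,0,-0.5],[0,0,0],0.3],[[0,0,-0.5],[0,0,0],0.1],[[0,0,-0.4],[0,0,0],0],[[0,0,-0.3],[0,0,0],-0.1],[[0,0,-0.15],[0,0,0],-0.2],[[0,0,0],[0,0,0],-0.3],[[0,0,0],[0,0,0],-0.4]]'; python3 -m pendant '[[[0,0,0],[0,0,0],-0.5],[[0,0,0],[0,0,0],-0.53],[[0,0,0],[0,0,0],-0.56],[[0,0,0],[0,0,0],-0.59],[[0,0,0],[0,0,0],-0.61],[[0,0,0],[0,0,0],-0.63],[[0,0,0],[0,0,0],-0.65],[[0,0,0],[0,0,0],-0.68],[[0,0,0],[0,0,0],-0.8],[[0,0,0],[0,0,0],-1]]';python3 -m pendant '[[[0,0,0],[0,0,0],-1],[[0,0,0],[0,0,0],-1],[[0,0,0],[0,0,0],-1],[[0,0,0],[0,0,0],-1],[[0,0,0],[0,0,0],-1],[[0,0,0],[0,0,0],-1],[[0,0,0],[0,0,0],-1],[[0,0,0],[0,0,0],-1],[[0,0,0],[0,0,0],-1],[[0,0,0],[0,0,0],-1]]'
```

```text
time: 14.72
tool_pos: [511.6, -28.1, 117.2]
tcp_rot: [-3.142, 0.001, -3.108]
contact_force: [0.3, -0.4, -0.9]
grip_width: 30.0
finger_force: 0.0
time: 15.55
tool_pos: [511.3, -27.9, 116.9]
tcp_rot: [3.141, -0.0, -3.108]
contact_force: [-0.0, 1.7, 1.1]
grip_width: 15.9
finger_force: 30.0
time: 16.38
tool_pos: [511.3, -28.0, 116.9]
tcp_rot: [3.141, 0.0, -3.108]
contact_force: [-0.6, 3.5, 4.1]
grip_width: 15.7
finger_force: 30.0
```

```bash
python3 -m pendant '[[[0,0,0.02],[0,0,0],-1],[[0,0,0.05],[0,0,0],-1],[[0,0,0.08],[0,0,0],-1],[[0,0,0.12],[0,0,0],-1],[[0,0,0.16],[0,0,0],-1],[[0,0,0.2],[0,0,0],-1],[[0,0,0.22],[0,0,0],-1],[[0,0,0.24],[0,0,0],-1],[[0,0,0.24],[0,0,0],-1],[[0,0,0.24],[0,0,0],-1]]'; python3 -m pendant '[[[0,0,0.24],[0,0,0],-1],[[0,0,0.24],[0,0,0],-1],[[0,0,0.24],[0,0,0],-1],[[0,0,0.22],[0,0,0],-1],[[0,0,0.2],[0,0,0],-1],[[0,0,0.17],[0,0,0],-1],[[0,0,0.14],[0,0,0],-1],[[0,0,0.11],[0,0,0],-1],[[0,0,0.08],[0,0,0],-1],[[0,0,0.05],[0,0,0],-1]]'; python3 -m pendant '[[[0,0,0.04],[0,0,0],-1],[[0,0,0.02],[0,0,0],-1],[[0,0,0.01],[0,0,0],-1],[[0,0,0],[0,0,0],-1],[[0,0,0],[0,0,0],-1],[[0,0,0],[0,0,0],-1],[[0,0,0],[0,0,0],-1],[[0,0,0],[0,0,0],-1],[[0,0,0],[0,0,0],-1],[[0,0,0],[0,0,0],-1]]'
python3 - <<'E'
from h import *
c=cam("wrist");im=bot.capture("wrist");o=bot.get_obs();print(o['joint_positions'].round(3),o['tcp_rot'].round(3))
im=cv2.resize(im,(800,600));cv2.imwrite("pics/w3.png",im)
E
```

```text
time: 17.22
tool_pos: [511.4, -28.1, 164.9]
tcp_rot: [-3.142, 0.001, -3.108]
contact_force: [-0.6, -0.4, -5.0]
grip_width: 16.1
finger_force: 30.0
time: 18.05
tool_pos: [511.3, -28.1, 214.8]
tcp_rot: [3.142, 0.0, -3.108]
contact_force: [0.3, 0.4, -4.4]
grip_width: 15.8
finger_force: 30.0
time: 18.88
tool_pos: [511.3, -28.1, 216.7]
tcp_rot: [3.142, -0.0, -3.108]
contact_force: [0.1, -1.4, -3.7]
grip_width: 15.6
finger_force: 30.0
[-0.205  0.342  1.602  0.     1.197 -1.809] [ 3.141  0.    -3.108]
```

View pics/w3.png

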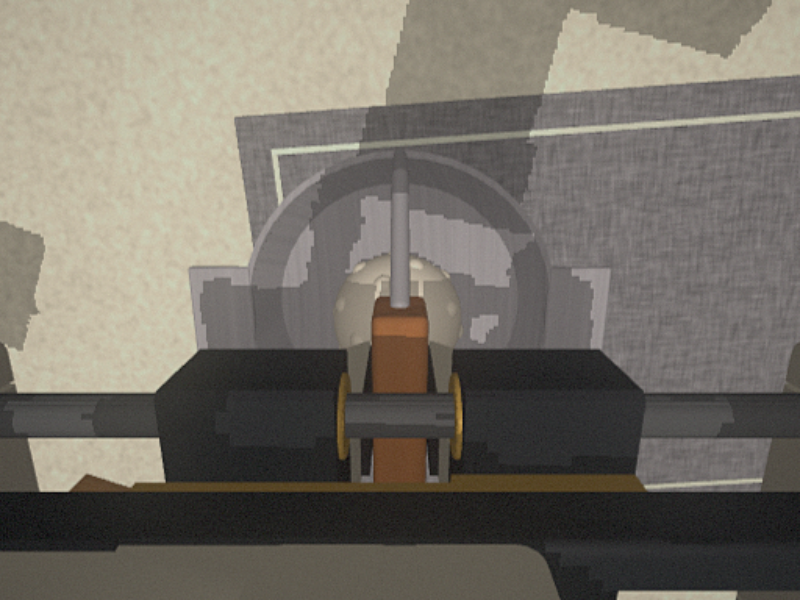

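The dish is up about 100 mm, level, with the ball under the bar at (398,300). Next, a smooth turn of −1.503 rad.

```bash
python3 -m pendant '[[[0,0,0],[0,0,-0.03],-1],[[0,0,0],[0,0,-0.07],-1],[[0,0,0],[0,0,-0.12],-1],[[0,0,0],[0,0,-0.17],-1],[[0,0,0],[0,0,-0.22],-1],[[0,0,0],[0,0,-0.27],-1],[[0,0,0],[0,0,-0.32],-1],[[0,0,0],[0,0,-0.36],-1],[[0,0,0],[0,0,-0.39],-1],[[0,0,0],[0,0,-0.41],-1]]'; python3 -m pendant '[[[0,0,0],[0,0,-0.42],-1],[[0,0,0],[0,0,-0.42],-1],[[0,0,0],[0,0,-0.42],-1],[[0,0,0],[0,0,-0.42],-1],[[0,0,0],[0,0,-0.42],-1],[[0,0,0],[0,0,-0.42],-1],[[0,0,0],[0,0,-0.42],-1],[[0,0,0],[0,0,-0.42],-1],[[0,0,0],[0,0,-0.42],-1],[[0,0,0],[0,0,-0.42],-1]]'; python3 -m pendant '[[[0,0,0],[0,0,-0.42],-1],[[0,0,0],[0,0,-0.42],-1],[[0,0,0],[0,0,-0.42],-1],[[0,0,0],[0,0,-0.42],-1],[[0,0,0],[0,0,-0.42],-1],[[0,0,0],[0,0,-0.42],-1],[[0,0,0],[0,0,-0.4],-1],[[0,0,0],[0,0,-0.37],-1],[[0,0,0],[0,0,-0.34],-1],[[0,0,0],[0,0,-0.3],-1]]'; python3 -m pendant '[[[0,0,0],[0,0,-0.27],-1],[[0,0,0],[0,0,-0.26],-1],[[0,0,0],[0,0,-0.25],-1],[[0,0,0],[0,0,-0.24],-1],[[0,0,0],[0,0,-0.23],-1],[[0,0,0],[0,0,-0.2],-1],[[0,0,0],[0,0,-0.18],-1],[[0,0,0],[0,0,-0.15],-1],[[0,0,0],[0,0,-0.11],-1],[[0,0,0],[0,0,-0.07],-1]]'; python3 -m pendant '[[[0,0,0],[0,0,-0.05],-1],[[0,0,0],[0,0,-0.03],-1],[[0,0,0],[0,0,0],-1],[[0,0,0],[0,0,0],-1],[[0,0,0],[0,0,0],-1],[[0,0,0],[0,0,0],-1],[[0,0,0],[0,0,0],-1],[[0,0,0],[0,0,0],-1],[[0,0,0],[0,0,0],-1],[[0,0,0],[0,0,0],-1]]'
python3 - <<'E'
from h import *
w=bot.capture("wrist");s=bot.capture("scene");t=bot.capture("top");o=bot.get_obs();print(o['tcp_rot'].round(3),o['tcp_rot'][2]-np.pi/2)
W=np.zeros((600,800,3),np.uint8);W[:300,:400]=cv2.resize(w,(400,300),interpolation=cv2.INTER_AREA);W[:300,400:]=cv2.resize(t[170:290,200:360],(400,300),interpolation=cv2.INTER_CUBIC)
W[300:,:400]=cv2.resize(s[130:280,130:330],(400,300),interpolation=cv2.INTER_CUBIC);W[300:,400:700]=cv2.resize(s[180:300,60:180],(300,300),interpolation=cv2.INTER_CUBIC)
cv2.imwrite("pics/f.png",cv2.convertScaleAbs(W,alpha=1.4))
E
```

```text
time: 19.77
tool_pos: [511.3, -28.1, 216.7]
tcp_rot: [3.141, 0.0, 2.888]
contact_force: [0.5, 0.1, -4.0]
grip_width: 15.5
finger_force: 30.0
time: 20.6
tool_pos: [511.3, -28.0, 216.8]
tcp_rot: [3.142, -0.0, 2.384]
contact_force: [0.1, 0.2, -4.9]
grip_width: 15.9
finger_force: 30.0
time: 21.43
tool_pos: [511.3, -28.1, 216.7]
tcp_rot: [3.142, 0.0, 1.913]
contact_force: [-0.2, 0.1, -4.4]
grip_width: 16.0
finger_force: 30.0
time: 22.27
tool_pos: [511.3, -28.0, 216.7]
tcp_rot: [3.142, 0.0, 1.68]
contact_force: [0.3, 0.3, -3.6]
grip_width: 15.9
finger_force: 30.0
time: 23.1
tool_pos: [511.3, -28.1, 216.7]
tcp_rot: [3.141, 0.0, 1.671]
contact_force: [-0.4, -0.1, -4.3]
grip_width: 15.8
finger_force: 30.0
[3.141 0.    1.671] 0.10039169023531613
```

View pics/f.png

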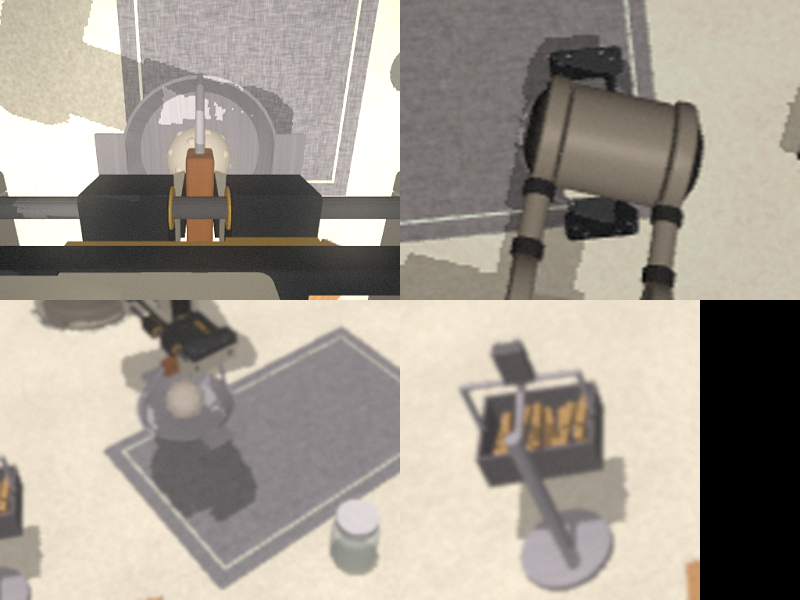

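The wrist tile shows the dish level with the ball centred at (199,150) and the ears in line with the mat's short edge. The bottom-right tile shows the basket hanging well on its hook. I'm handing in.

```bash
python3 -c "
from plant import bot
print(bot.close_job())"
```

```text
the job is handed in; nothing more can be done
None
```

The job is handed in at about 23 s: the basket hangs released on the hook, and the dish is held 10 cm up, turned and level, with the ball in the middle; the judge's verdict was not shown.

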